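# Draw a dowel from the pedal dispenser and lay it in the drilling cradle

### The job

Push the dispenser's pedal gently all the way down to its stop so that the lid opens fully and the dowel rolls out into the trough, hold it there for a moment, then ease the pedal back up with your finger so that the lid comes down slowly and shut, without slamming. Then take the dowel from the trough and lay it centred in the two blue V rests of the drilling cradle. Work the lid by the pedal only, never lean hard on the pedal, and leave the other things on the bench where they are.

Things in the scene. Friction and masses are not known exactly. Their poses are not given: they have to be found in the camera images.
- dispenser: Fixed green sheet-metal dowel dispenser, 112 mm wide (y): low pick-up trough in front, steel chute rising to the back under a clear, orange-edged lid. Origin on the bench under the trough's middle; x towards the back, y along the trough, z up. Housing spans x -19..235, y -56..56 mm; side walls 56 mm high as far as x=90, at most 160 at the back. Shut lid's lip at x 90..110, z 50..95.
- trough_rest (a point): Where the dowel's centre comes to rest in the trough (within about 10 mm), 43 mm above the bench; axis along the dispenser's y. The floor, 30 mm high here, rises 4 degrees towards the back for 75 mm. In front, 15 mm away, are two 10 mm wide stops at y = -36 and +36, 48 mm high; between them the front wall is only 24 mm high.
- pedal_spot (a point): Point on the BENCH (z=0) right under the middle of the pedal's black ribbed pad, 56 (x) by 50 (y) mm, at the dispenser's -y side; the lever runs back (+x) to a hinge 120 mm behind. The pedal is packed up by an amount that is not measured: with the lid shut its pad top is somewhere from 66 to 84 mm above the bench, so feel for it from above. Axes as the dispenser's.
- pedal (a joint): Pedal lever angle, rad: 0 up (lid shut), 0.30 down on its stop (lid fully open); the pad travels about 36 mm. It resists with about 3 to 10 N, then stiffens over the last 1 to 3 mm against a rubber stop; more than 25 N is leaning hard. A spring and the lid's weight push it up again, and the lid slams if the pedal is let go.
- lid (a joint): Hinge angle of the lid, rad: 0 shut, 0.95 fully open (pedal on its stop); proportional to the pedal's travel, about 38 mm of pad travel per rad.
- dowel_center (a point): Centre of the beech dowel, a plain cylinder 24 mm in diameter and 90 mm long, 30 g; its axis is the point's y axis. It starts in the chute behind the lid's lip and rolls down to the trough when the lid is raised.
- cradle: Fixed drilling cradle: plywood base 90 (x) by 130 (y) by 12 mm with two blue V rests, 14 mm wide each, at y = -33 and +33 mm, 90 degree groove along y, top at about 53 mm; a 52 mm gap between them takes the fingers. Origin on the bench under its middle, z up. A seated dowel lies along y with its centre 52 mm above the bench.
- glue: White glue bottle, 60 mm across, 160 mm tall, standing; origin under its middle. Leave alone.
- jar: Glass jar with steel lid, 64 mm across, 85 mm tall; origin under its middle. Leave alone.
- bitbox: Red drill-bit case 70 x 110 x 30 mm; origin under its middle. Leave alone.
- offcut: Pale wood offcut 45 x 75 x 28 mm; origin under its middle. Leave alone.
- screwdriver: Screwdriver lying on the bench, about 200 mm long along its x; leave alone.
- hammer: Hammer lying on the bench, about 260 mm long along its x; leave alone.
- tape: Yellow tape measure 65 x 35 x 62 mm; origin under its middle. Leave alone.

How it is judged (in metres and radians):
On the way, in this order (a step that is already met when the one before it is completed fails the run):
1. the pedal is held down on its stop, the lid fully open (value of joint lid above 0.9 rad), for 0.25 s.
2. the lid has come back down and is shut (value of joint lid below 0.04 rad), for 0.25 s.
3. the dowel lies in the V rests (x of dowel_center in the frame of cradle between -0.006 and 0.006 m and y of dowel_center in the frame of cradle between -0.015 and 0.015 m and z of dowel_center in the frame of cradle between 0.046 and 0.056 m and angle between the y axis of dowel_center and the y axis of cradle, either way round below 0.12 rad), for 0.2 s.
At the end, for the whole second after the job is handed in: The lid is shut (under 0.04 rad) and the dowel lies in both V rests: centre within 6 mm across and 15 mm along the cradle's middle, 46 to 56 mm above the bench, axis within 0.12 rad of the grooves (all of step 3 and value of joint lid below 0.04 rad); the robot touches nothing.
It fails at once if the robot leans on the pedal with more than 25 N (any force over 25 N while the lid is open) (contact force between the fingers and anything else above 25 N and value of joint lid above 0.03 rad).
It fails at once if the lid slams: it closes faster than 2 rad/s (velocity of joint lid below -2 rad/s).
It fails at once if the lid or housing is handled (over 3 N) while the lid is open (contact force between any of the fingers, the arm and dispenser above 3 N and value of joint lid above 0.06 rad).
It fails at once if another thing on the bench is moved by more than 30 mm (distance of any of glue, jar, bitbox, offcut, screwdriver, hammer, tape from where it was at the start of the episode above 0.03 m).
It also fails if it takes over 69 s, if anything falls off the work surface, if the arm or the gripper's body presses on something with over 40 N, if the wrist force passes 120 N, or if a joint passes its speed limit or range.

### The arm

A 7-joint arm with a two-finger parallel gripper is mounted at the origin on the work surface. World frame = base frame: x ahead of the robot, y to its left, z up, the work surface at z = 0. Lengths are in m, angles in degrees, forces in N, time in s.
With the tool pointing down it reaches from about 0.4 to 0.85 m from the base axis. Payload 6.9 kg.
Tool frame: the origin (TCP) lies on the centre line of the jaws, within the pads' length; the fingertips stand manip.nose_length ahead of it and the grasp point (between the pads) lies 2 mm behind it (manip.nose_length is the distance from the TCP to the fingertips, in m); z points along the fingers, y is the direction in which the jaws open and shut (so a half turn about z gives the same grasp; the last joint's range is limited). The gripper opens to 85 mm and grips with 20 to 120 N. Pads are 22 mm wide; open, the fingers measure 114 mm over their backs; the gripper's body (76 mm by 85 mm) begins 54 mm behind the grasp point. The pads swing forward as they close: fully open they stand 13 mm farther back than shut.
Start: joints at [6.045, 29.078, -13.613, 85.955, 7.202, 65.827, -8.869], TCP at [0.625, -0, 0.248] pointing down, gripper open.
Joint ranges: [-176.47, 176.47], [-13.61, 117.27], [-81.72, 77.17], [0.22, 143.17], [-87.28, 267.28], [10, 112.55], [-165.47, 165.47]. Speed limits (degrees/s): [136.94, 136.94, 180, 180, 180, 180, 180].

### API

Orientations are given as [roll, pitch, yaw] about the fixed x, y, z axes, in that order (R = Rz(yaw) Ry(pitch) Rx(roll)).
In Python, from cell import manip, eyes gives the robot as it stands.
- The arm moves only by the tool play_rows, never from a script. Its argument "moves" is a list that holds one entry, the list of rows, each a list of 7 numbers: the shift along the tool's x, y, z in cm, then the turn, a rotation vector about the tool's x, y, z in degrees, then the opening, from 0 (shut) to 1 (fully open). A call has 1 to 5 rows; each row shifts and turns the pose as measured when the row begins, along the tool's axes as they then stand; what a row does not reach is not made up. A row lasts 1/10 s, in which the tool goes at most 50 mm and 8.59 degrees, less where a joint would pass 70% of its speed; a pose out of reach is approached as far as the arm can. A call with a gripper value outside its range is refused whole. The fingers move at their own pace and stop on an object; "grip_force" is the grip in N (left out, the last holds). Time passes only in rows, so rows that do not move let the fingers close. It gives the time, the measured TCP pose, the force and the opening at its end, in the units of the state.
- manip.observe(): the state, without advancing time (a new reading comes with each control period).
- eyes.get_image(name): name is "scene" or "side" or "wrist"; returns a dict with "image" (384x512x3 uint8, blue, green, red), "vfov" (degrees; the focal length in pixels is half the picture's height over the tangent of half this angle, whatever the lens; pixels are square), "cx", "cy" (the principal point, pixels), "world_from_camera" (4x4, takes a point from camera to world coordinates). Camera axes: x right, y up, looking along -z (the intrinsics and any distortion apply to the point x, -y, -z); pixel columns grow to the right and rows downward; lengths in m; the calibration is good to about 2 mm. A picture is of the moment at which its call begins. There is no depth.
- manip.finish_job(): hands the job in, once; it reports no verdict.
The state is a dict: "clock": time; "qpos": joint angles; "dq": joint speeds; "tau": joint torques, N m; "eef_pos": TCP position; "orientation": TCP orientation; "ft_force": force on the tool from outside, world axes, zero at the start; "wrist_torque": the same for the moment, N m; "width": finger opening in m.
Only numpy, scipy, OpenCV 4.12 (cv2) and the standard library are available. Lean on these libraries where they do the work, as an engineer would, in place of code of your own. Each camera call takes 0.05 s, during which the arm holds its last target.

## Working session

There is one attempt and no reset: what is moved stays moved. The work goes in short steps, Python scripts to look and compute and a tool call to move; the robot and the scene stay as the last step left them, time stands still between calls to the robot, and variables do not carry over. Pictures are saved under pics/ and viewed, and the job is handed in when it is done.

Besides the shell and the picture viewer there is one more tool, called after "Emit:" in YAML: its name, and indented under it one key for each argument. play_rows: Moves the arm, as the interface text tells. Its arguments: {"type":"object","properties":{"moves":{"type":"array","items":{"type":"array","items":{"type":"array","items":{"type":"number"}}}},"grip_force":{"type":"number"}},"required":["moves"]}

```bash
ls; mkdir -p pics; python3 - <<'E'
from cell import manip, eyes
import cv2, numpy as np
print(manip.observe(), manip.nose_length)
for n in ["scene","side","wrist"]:
    d=eyes.get_image(n); cv2.imwrite(f"pics/{n}0.png",d["image"]); print(n,d["vfov"],d["cx"],d["cy"],[k for k in d],np.round(d["world_from_camera"],4).tolist())
E
```

```text
pics
{'clock': 0.0, 'qpos': array([  6.04570169,  29.12566114, -13.60896813,  86.00951476,
         7.20089625,  65.82730855,  -8.86950656]), 'dq': array([ 0.0192497 , -0.08424284, -0.0304516 ,  0.0541076 ,  0.02069912,
       -0.15993196, -0.03004935]), 'tau': array([ 1.19726570e-03, -6.20588279e+01, -2.18696728e+00, -2.49655455e+01,
        1.23123583e-02,  1.21321963e-02,  2.04169703e-05]), 'eef_pos': array([ 6.24516853e-01, -8.43529998e-05,  2.47423344e-01]), 'orientation': array([-1.79896205e+02,  1.08210587e-03,  8.99993232e+01]), 'ft_force': array([ 0.25432521, -0.44478841,  0.01952095]), 'wrist_torque': array([ 0.00382327, -0.06496891, -0.0010975 ]), 'width': 0.08512681044306522} 0.017
scene 54.26676205873327 259.9913361141914 190.3341249547327 ['image', 'vfov', 'cx', 'cy', 'world_from_camera'] [[0.1587, -0.5188, 0.84, 1.5711], [0.9873, 0.0834, -0.1351, -0.142], [0.0001, 0.8508, 0.5255, 0.7219], [0.0, 0.0, 0.0, 1.0]]
side 50.77930857385612 256.78787339143366 188.27839624685797 ['image', 'vfov', 'cx', 'cy', 'world_from_camera'] [[0.9643, 0.2133, -0.1569, 0.3995], [-0.2642, 0.7329, -0.627, -0.9344], [-0.0187, 0.646, 0.7631, 1.2357], [0.0, 0.0, 0.0, 1.0]]
wrist 71.00822462214191 259.3858059762659 188.18512849223876 ['image', 'vfov', 'cx', 'cy', 'world_from_camera'] [[1.0, 0.0004, 0.0011, 0.6235], [-0.0007, 0.9534, 0.3017, 0.0765], [-0.0009, -0.3017, 0.9534, 0.3728], [0.0, 0.0, 0.0, 1.0]]
```

View pics/scene0.png

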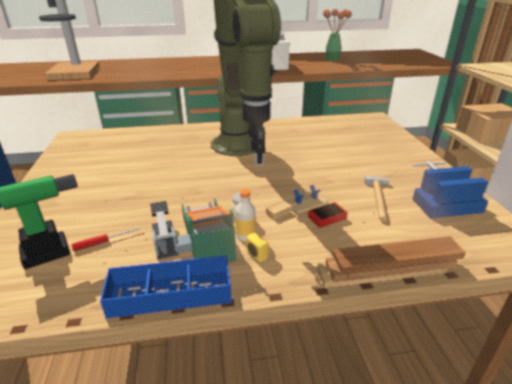

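View pics/side0.png

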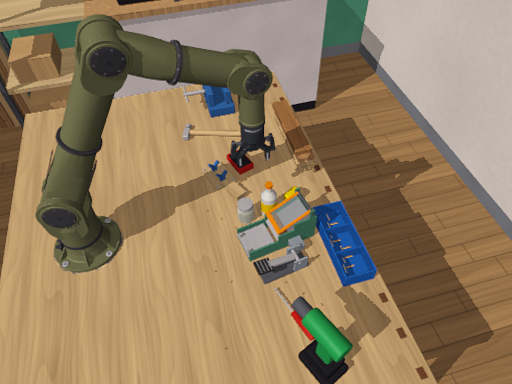

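View pics/wrist0.png

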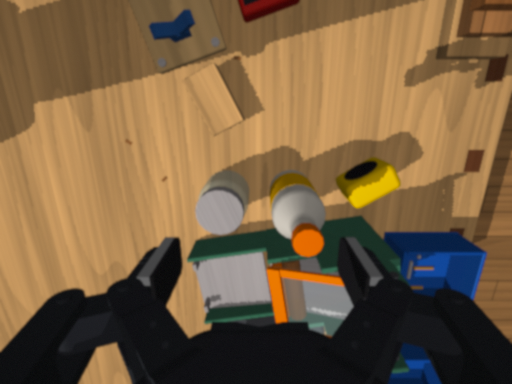

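```bash
cat > h.py <<'E'
import numpy as np, cv2
from scipy.spatial.transform import Rotation as R
def f(d): return d["image"].shape[0]/2/np.tan(np.radians(d["vfov"]/2))
def px2w(d,u,v,z):
    F=f(d); M=np.array(d["world_from_camera"])
    r=M[:3,:3]@np.array([(u-d["cx"])/F,-(v-d["cy"])/F,-1]); o=M[:3,3]
    return o+r*(z-o[2])/r[2]
def w2px(d,p):
    F=f(d); M=np.array(d["world_from_camera"]); c=M[:3,:3].T@(np.asarray(p)-M[:3,3])
    return np.array([d["cx"]+F*c[0]/-c[2], d["cy"]-F*c[1]/-c[2]])
def crop(img,u0,v0,u1,v1,k,name,grid=20):
    c=cv2.resize(img[v0:v1,u0:u1],None,fx=k,fy=k,interpolation=cv2.INTER_CUBIC)
    for u in range(-(-u0//grid)*grid,u1,grid):
        cv2.putText(c,str(u),(int((u-u0)*k),10),0,.35,(0,0,255),1); cv2.line(c,(int((u-u0+.5)*k),12),(int((u-u0+.5)*k),18),(0,0,255),1)
    for v in range(-(-v0//grid)*grid,v1,grid):
        cv2.putText(c,str(v),(0,int((v-v0)*k)+4),0,.35,(0,0,255),1); cv2.line(c,(26,int((v-v0+.5)*k)),(32,int((v-v0+.5)*k)),(0,0,255),1)
    cv2.imwrite(name,c)
E
python3 - <<'E'
from cell import manip, eyes
import pickle
from h import *
ds={n:eyes.get_image(n) for n in ["scene","side","wrist"]}
pickle.dump(ds,open("d0.pkl","wb"))
crop(ds["side"]["image"],170,140,330,290,5,"pics/side0c.png")
crop(ds["scene"]["image"],140,170,300,280,5,"pics/scene0c.png")
crop(ds["wrist"]["image"],120,0,420,384,1.5,"pics/wrist0c.png",50)
E
```

```text
(no output)
```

View pics/side0c.png

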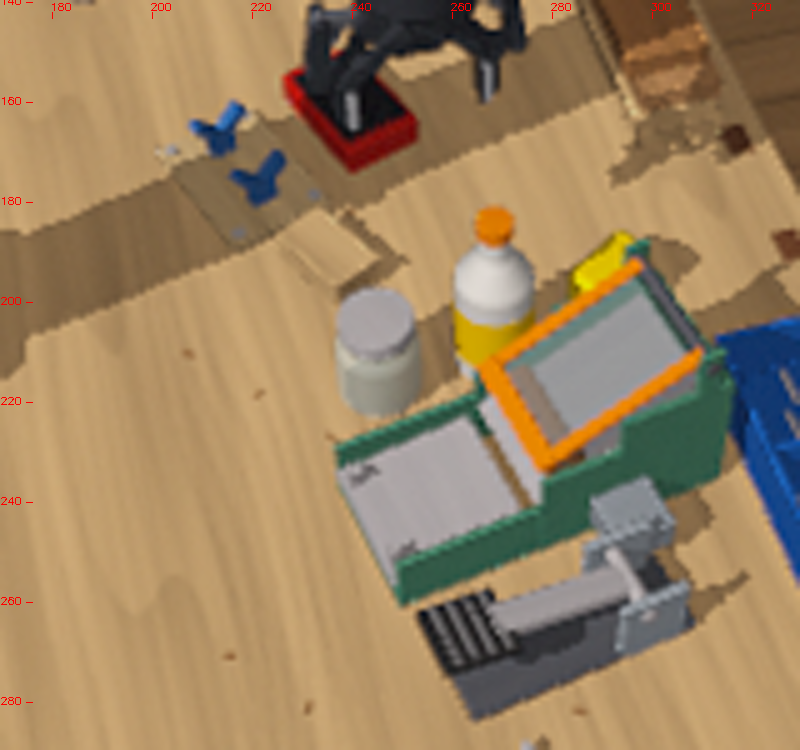

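View pics/scene0c.png

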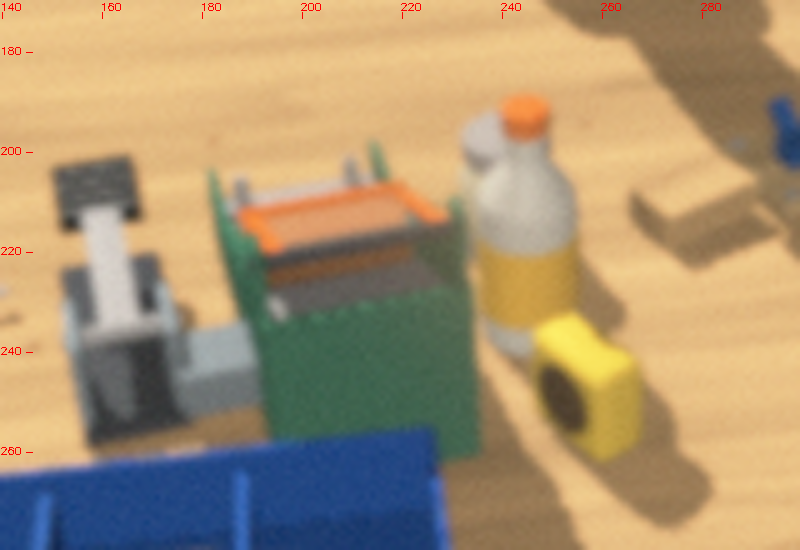

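View pics/wrist0c.png

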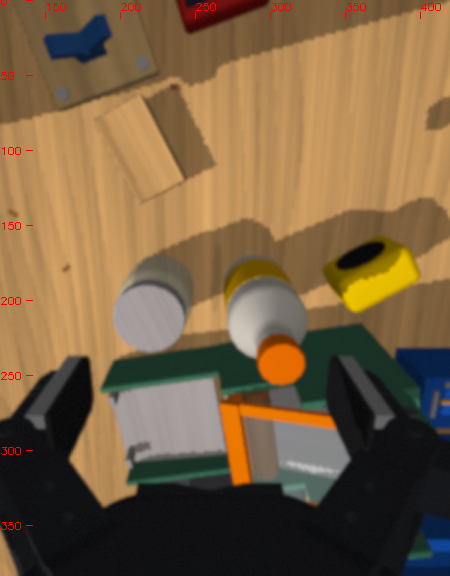

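```bash
python3 - <<'E'
import pickle
from h import *
ds=pickle.load(open("d0.pkl","rb")); s=ds["side"]; w=ds["wrist"]; c=ds["scene"]
def P(d,n,u,v,z): print(n,np.round(px2w(d,u,v,z),4))
for n,u,v,z in [("FLtop-",249.5,252.5,.056),("F bottom-",250,260.5,0),("step top-",278,236,.056),("FLtop+",236.5,229.5,.056),
 ("pad1",251,261.5,.075),("pad2",266,258,.075),("pad3",273,270,.075),("pad4",260,274,.075),
 ("cradleV1",213,166,.045),("V2",221.5,176.5,.045),("jar",242,203,.085),("glue",266,184,.16)]: P(s,n,u,v,z)
for n,u,v,z in [("w FLtop+",186,260,.056),("w V",178,24,.045),("w cradle c1",224,48,.012),("w cr c2",160,70,.012),("jar",200,210,.085),("glue",306,241,.16),("dispenser FL-",206,323,.056)]: P(w,n,u,v,z)
for n,u,v,z in [("pad1",149,203,.075),("pad2",166,202,.075),("jar",237,196,.085),("glue",244,190,.16)]: P(c,n,u,v,z)
E
```

```text
FLtop- [ 0.5436 -0.2317  0.056 ]
F bottom- [ 0.544 -0.23   0.   ]
step top- [ 0.6555 -0.195   0.056 ]
FLtop+ [ 0.5233 -0.1286  0.056 ]
pad1 [ 0.5375 -0.2772  0.075 ]
pad2 [ 0.5881 -0.2781  0.075 ]
pad3 [ 0.5974 -0.3266  0.075 ]
pad4 [ 0.5535 -0.3289  0.075 ]
cradleV1 [0.5051 0.2078 0.045 ]
V2 [0.5263 0.142  0.045 ]
jar [ 0.5664 -0.0413  0.085 ]
glue [ 0.6571 -0.0406  0.16  ]
w FLtop+ [ 0.5244 -0.1255  0.056 ]
w V [0.5364 0.1573 0.045 ]
w cradle c1 [0.5809 0.1399 0.012 ]
w cr c2 [0.5008 0.1155 0.012 ]
jar [ 0.5551 -0.041   0.085 ]
glue [ 0.6648 -0.0401  0.16  ]
dispenser FL- [ 0.545  -0.2315  0.056 ]
pad1 [ 0.5563 -0.329   0.075 ]
pad2 [ 0.5589 -0.277   0.075 ]
jar [ 0.5751 -0.0554  0.085 ]
glue [ 0.6638 -0.0424  0.16  ]
```

Emit:
play_rows:
  moves:
    - [[-4.9,-0.8,-0.4,0,0,0,0],[-4.9,-0.8,-0.4,0,0,0,0],[-4.9,-0.8,-0.4,0,0,0,0],[-4.9,-0.8,-0.4,0,0,0,0],[-4.9,-0.8,-0.4,0,0,0,0]]

```text
clock: 0.8
eef_pos: [0.5877, -0.2393, 0.2666]
orientation: [-180.0, -0.4, 91.1]
ft_force: [1.6, -0.9, 0.1]
width: 0.0125
```

Emit:
play_rows:
  moves:
    - [[-4.5,-0.8,0,0,0,-6,0],[-4.5,-0.7,0,0,0,-5,0],[0,0,0,0,0,0,0],[0,0,0,0,0,0,0]]

```text
clock: 1.2
eef_pos: [0.5743, -0.3444, 0.2657]
orientation: [-179.9, -0.1, 101.8]
ft_force: [0.8, 0.5, 1.1]
width: -0.0
```

```bash
python3 - <<'E'
from cell import manip, eyes
import pickle
from h import *
print(manip.observe())
d=eyes.get_image("wrist"); pickle.dump(d,open("d1.pkl","wb"))
crop(d["image"],0,0,512,384,1.5,"pics/w1.png",50)
E
```

```text
{'clock': 1.2, 'qpos': array([ 36.82344842,  32.70287308, -14.36412864,  76.58807153,
         8.05111192,  71.8365206 ,  33.87816081]), 'dq': array([ 2.89859122,  1.23104193,  1.79802865, -1.24491372,  1.91740515,
        0.11714851,  1.65868789]), 'tau': array([ 2.96252780e+00, -6.65941286e+01, -7.76489954e-01, -2.62187934e+01,
        4.17163912e-01,  4.85848077e-02,  1.95207470e-01]), 'eef_pos': array([ 0.57426012, -0.34440304,  0.2656627 ]), 'orientation': array([-1.79923656e+02, -1.25102600e-01,  1.01758675e+02]), 'ft_force': array([0.80690125, 0.53744885, 1.06281021]), 'wrist_torque': array([ 0.02110313, -0.01500415, -0.03500381]), 'width': -3.0150731346977446e-05}
```

View pics/w1.png

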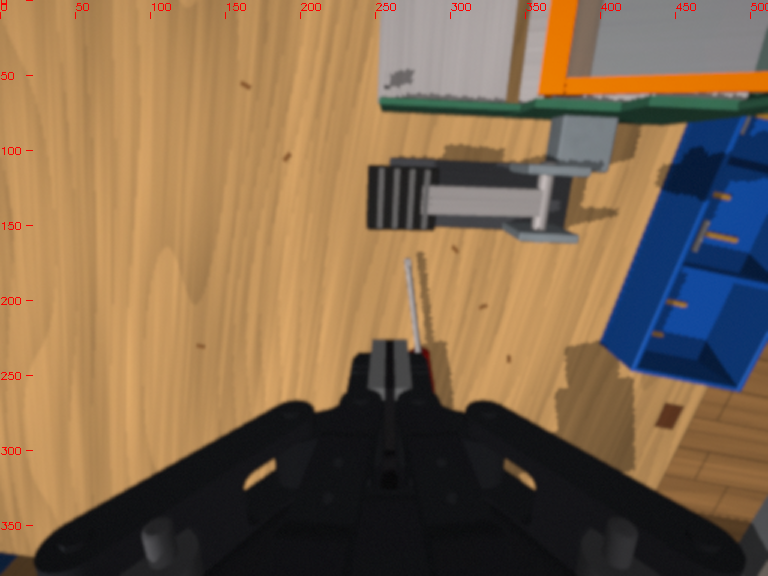

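```bash
python3 - <<'E'
import pickle
from h import *
d=pickle.load(open("d1.pkl","rb"))
crop(d["image"],230,40,420,180,4.2,"pics/w1c.png",10)
E
```

```text
(no output)
```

View pics/w1c.png

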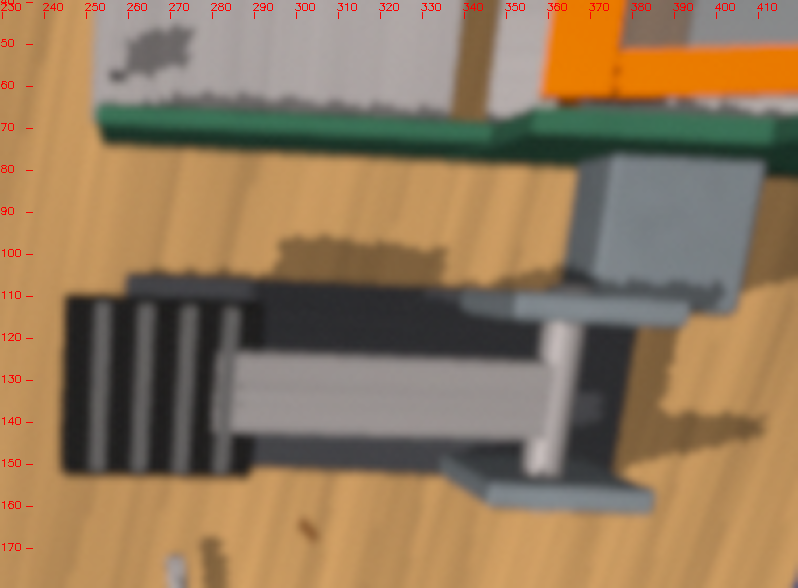

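```bash
python3 - <<'E'
import pickle
from h import *
d=pickle.load(open("d1.pkl","rb"))
for z in (.066,.075,.084):
    C=[px2w(d,u,v,z)[:2] for u,v in [(245.5,110),(292.5,111),(289,153),(244,152)]]
    print(z,np.round(C,4).tolist(),np.round(np.mean(C,0),4),"lens",[round(float(np.linalg.norm(C[i]-C[i-1])),4) for i in range(4)])
h=px2w(d,361,134,.075)[:2]; print("hinge",h)
c=np.mean(C,0); print("lever yaw",np.degrees(np.arctan2(*(h-c)[::-1])))
a=px2w(d,253,69,.056);b=px2w(d,346,72,.056);print("wall",a,b,np.degrees(np.arctan2(b[1]-a[1],b[0]-a[0])),np.linalg.norm(a-b))
E
```

```text
0.066 [[0.5429, -0.2799], [0.5966, -0.2699], [0.6042, -0.3185], [0.5504, -0.3284]] [ 0.5735 -0.2992] lens [0.0491, 0.0546, 0.0492, 0.0547]
0.075 [[0.5433, -0.2796], [0.5955, -0.2699], [0.6029, -0.3172], [0.5506, -0.3268]] [ 0.5731 -0.2984] lens [0.0477, 0.0531, 0.0478, 0.0532]
0.084 [[0.5437, -0.2794], [0.5944, -0.2699], [0.6016, -0.3158], [0.5508, -0.3252]] [ 0.5726 -0.2976] lens [0.0464, 0.0516, 0.0465, 0.0517]
hinge [ 0.67929555 -0.27869022]
lever yaw 10.036109823283486
wall [ 0.54242768 -0.23416036  0.056     ] [ 0.64769658 -0.21557159  0.056     ] 10.014261266153099 0.10689753198623922
```

Emit:
play_rows:
  moves:
    - [[2.0,0.4,4.7,0,0,0.9,0],[2.0,0.4,4.7,0,0,0.8,0],[0.5,0.0,4.4,0,0,0,0],[0,0,0.5,0,0,0,0]]

```text
clock: 1.65
eef_pos: [0.5757, -0.295, 0.123]
orientation: [179.8, 0.1, 100.0]
ft_force: [-0.3, 0.5, 0.8]
width: -0.0002
```

Emit:
play_rows:
  moves:
    - [[-0.4,-0.3,0.6,0,0,0,0],[0,0,0.6,0,0,0,0],[0,0,0.5,0,0,0,0],[0,0,0.4,0,0,0,0]]

```text
clock: 2.05
eef_pos: [0.577, -0.3002, 0.1064]
orientation: [179.4, 0.4, 100.1]
ft_force: [-0.3, 0.4, 0.6]
width: 0.0001
```

Emit:
play_rows:
  moves:
    - [[0,-0.2,0.4,0,0,0,0],[0,-0.2,0.4,0,0,0,0],[0,0,0.3,0,0,0,0],[0,0,0.3,0,0,0,0]]

```text
clock: 2.45
eef_pos: [0.5738, -0.3028, 0.0937]
orientation: [179.2, 0.6, 100.0]
ft_force: [-0.2, 0.0, 0.3]
width: -0.0002
```

Emit:
play_rows:
  moves:
    - [[0.2,0,0.3,0,0,0,0],[0,0,0.3,0,0,0,0],[0,0,0.2,0,0,0,0]]

```text
clock: 2.75
eef_pos: [0.5732, -0.3006, 0.085]
orientation: [179.3, 0.6, 100.0]
ft_force: [-0.7, -1.5, 3.4]
width: -0.0
```

Emit:
play_rows:
  moves:
    - [[0,0,0.4,0,0,0,0],[0,0,0.4,0,0,0,0],[0,0,0.4,0,0,0,0]]

```text
clock: 3.05
eef_pos: [0.5725, -0.301, 0.0728]
orientation: [179.4, 0.6, 100.0]
ft_force: [-2.6, 0.5, 4.0]
width: -0.0002
```

Emit:
play_rows:
  moves:
    - [[0,0,0.4,0,0,0,0],[0,0,0.4,0,0,0,0],[0,0,0.3,0,0,0,0]]

```text
clock: 3.35
eef_pos: [0.5723, -0.3011, 0.0608]
orientation: [179.4, 0.6, 100.0]
ft_force: [-3.0, 0.3, 5.2]
width: 0.0001
```

Emit:
play_rows:
  moves:
    - [[0,0,0.3,0,0,0,0],[0,0,0.2,0,0,0,0],[0,0,0.2,0,0,0,0]]

```text
clock: 3.65
eef_pos: [0.5728, -0.301, 0.0532]
orientation: [179.4, 0.6, 100.0]
ft_force: [-1.8, 0.8, 5.6]
width: 0.0001
```

Emit:
play_rows:
  moves:
    - [[0,0,0.15,0,0,0,0],[0,0,0.1,0,0,0,0]]

```text
clock: 3.85
eef_pos: [0.5731, -0.301, 0.0508]
orientation: [179.3, 0.6, 100.0]
ft_force: [-5.3, 2.3, 11.8]
width: -0.0
```

Emit:
play_rows:
  moves:
    - [[0,0,0.06,0,0,0,0],[0,0,0.04,0,0,0,0]]

```text
clock: 4.05
eef_pos: [0.5731, -0.301, 0.051]
orientation: [179.3, 0.6, 100.0]
ft_force: [-4.7, 1.7, 11.1]
width: -0.0001
```

```bash
python3 - <<'E'
from cell import manip, eyes
import pickle
from h import *
d=eyes.get_image("side"); s=manip.observe(); print(s["ft_force"],s["eef_pos"])
crop(d["image"],200,160,330,290,5,"pics/s2.png",10)
d=eyes.get_image("wrist");pickle.dump(d,open("d2.pkl","wb"))
crop(d["image"],150,0,512,384,1.5,"pics/w2.png",50)
E
```

```text
[-4.52485033  1.41680034 10.04484855] [ 0.57306794 -0.30094565  0.05098397]
```

View pics/s2.png

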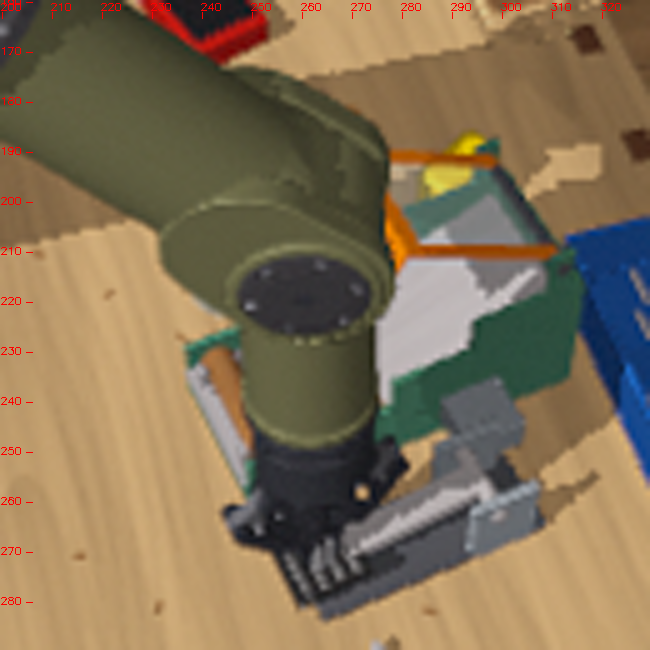

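View pics/w2.png

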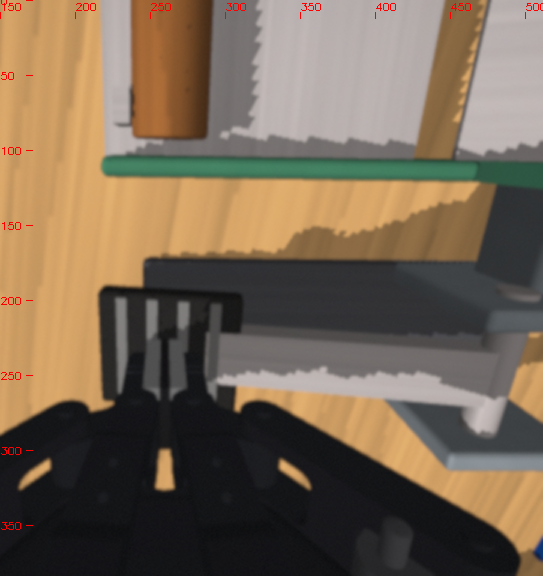

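Emit:
play_rows:
  moves:
    - [[0,0,0.1,0,0,0,0],[0,0,0.1,0,0,0,0]]

```text
clock: 4.35
eef_pos: [0.5731, -0.301, 0.0507]
orientation: [179.3, 0.6, 100.0]
ft_force: [-5.6, 2.1, 13.7]
width: -0.0002
```

Emit:
play_rows:
  moves:
    - [[0,0,0.15,0,0,0,0],[0,0,0.15,0,0,0,0],[0,0,0.15,0,0,0,0]]

```text
clock: 4.65
eef_pos: [0.5732, -0.3009, 0.0502]
orientation: [179.2, 0.7, 100.0]
ft_force: [-7.2, 2.6, 16.9]
width: -0.0002
```

```bash
python3 - <<'E'
from cell import manip, eyes
import pickle
from h import *
d=eyes.get_image("side"); s=manip.observe(); print(s["ft_force"],s["eef_pos"])
pickle.dump(d,open("d3.pkl","wb"))
d0=pickle.load(open("d0.pkl","rb"))["side"]
a=np.hstack([x["image"][175:245,262:322] for x in (d0,d)])
crop(a,0,0,120,70,6.6,"pics/s3.png",10)
E
```

```text
[-7.8747472   2.4082137  17.20892475] [ 0.57314539 -0.30094294  0.05025378]
```

View pics/s3.png

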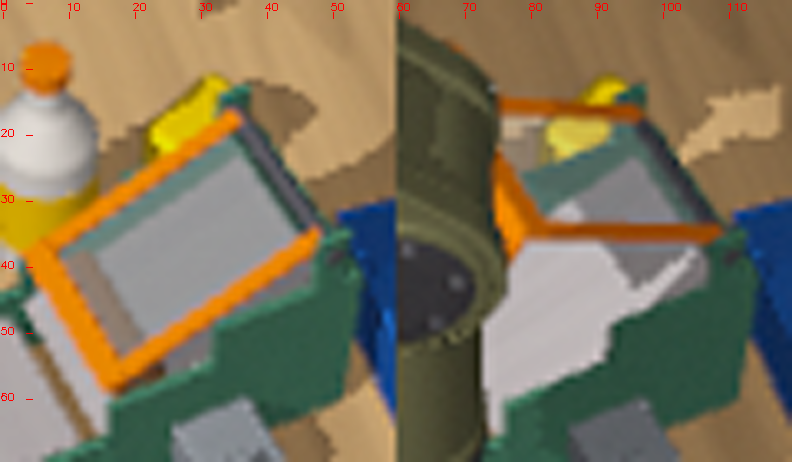

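```bash
python3 - <<'E'
import pickle
from h import *
d=pickle.load(open("d3.pkl","rb"))
t=np.radians(10);X=np.array([np.cos(t),np.sin(t),0]);Y=np.array([-np.sin(t),np.cos(t),0])
q0=np.array([.5424,-.2342,0])
def ray(u,v,off):
    F=f(d);M=np.array(d["world_from_camera"]);r=M[:3,:3]@np.array([(u-d["cx"])/F,-(v-d["cy"])/F,-1]);o=M[:3,3]
    p=o+r*((q0-o)@Y+off)/(r@Y); return np.array([(p-q0)@X-.019,p[2]])
for off in (.006,.01):
    A=[ray(*p,off) for p in [(310,211.5),(279,231),(310.5,210.5),(281,210)]]
    print(np.round(A,3).tolist())
    s=A[1]-A[0]; o=A[3]-A[2]; a=np.arctan2(s[1],-s[0]);b=np.arctan2(o[1],-o[0]); print(a,b,b-a,np.linalg.norm(s),np.linalg.norm(o))
E
```

```text
[[0.211, 0.147], [0.095, 0.107], [0.212, 0.152], [0.099, 0.221]]
-0.33895946576314 0.5443531497422216 0.8833126155053617 0.1227682174250252 0.13229351016600235
[[0.214, 0.141], [0.097, 0.1], [0.215, 0.146], [0.101, 0.214]]
-0.33895946576313796 0.5443531497422198 0.8833126155053578 0.12350036884735338 0.1330824674683429
```

Emit:
play_rows:
  moves:
    - [[0,0,0.17,0,0,0,0],[0,0,0.17,0,0,0,0],[0,0,0.17,0,0,0,0]]

```text
clock: 5.0
eef_pos: [0.5732, -0.3009, 0.0501]
orientation: [179.2, 0.9, 100.0]
ft_force: [-7.5, 3.1, 18.5]
width: -0.0001
```

Emit:
play_rows:
  moves:
    - [[0,0,-0.1,0,0,0,0],[0,0,-0.2,0,0,0,0],[0,0,-0.3,0,0,0,0],[0,0,-0.3,0,0,0,0],[0,0,-0.3,0,0,0,0]]

```text
clock: 5.5
eef_pos: [0.5722, -0.301, 0.0631]
orientation: [179.2, 0.9, 100.0]
ft_force: [-1.8, -0.9, 3.5]
width: 0.0004
```

Emit:
play_rows:
  moves:
    - [[0,0,-0.3,0,0,0,0],[0,0,-0.3,0,0,0,0],[0,0,-0.3,0,0,0,0],[0,0,-0.3,0,0,0,0],[0,0,-0.2,0,0,0,0]]

```text
clock: 6.0
eef_pos: [0.5731, -0.3008, 0.0783]
orientation: [179.1, 0.9, 100.0]
ft_force: [-0.4, 0.5, 3.0]
width: 0.0
```

Emit:
play_rows:
  moves:
    - [[0,0,-0.2,0,0,0,0],[0,0,-0.2,0,0,0,0],[0,0,-0.2,0,0,0,0],[0,0,-0.2,0,0,0,0],[0,0,-0.2,0,0,0,0]]

```text
clock: 6.5
eef_pos: [0.5744, -0.3005, 0.0893]
orientation: [179.0, 0.9, 100.0]
ft_force: [0.3, -0.5, -0.4]
width: -0.0004
```

Emit:
play_rows:
  moves:
    - [[0,0,-2,0,0,0,0],[0,0,-4.5,0,0,0,0],[1.5,-0.2,-4.5,0,0,0,0.5],[3,-0.5,-3,0,0,0,1],[0,0,0,0,0,0,1]]

```text
clock: 7.0
eef_pos: [0.5553, -0.2538, 0.2309]
orientation: [179.2, 0.7, 100.0]
ft_force: [0.2, 1.0, -0.8]
width: 0.0437
```

```bash
python3 - <<'E'
from cell import manip, eyes
import pickle
from h import *
s=manip.observe(); print(s["eef_pos"],s["orientation"],s["ft_force"])
d=eyes.get_image("wrist");pickle.dump(d,open("d4.pkl","wb"))
crop(d["image"],0,0,512,384,1.5,"pics/w4.png",50)
d=eyes.get_image("side")
crop(d["image"],200,160,330,290,4,"pics/s4.png",10)
Rt=R.from_euler("xyz",[180,0,100],degrees=True); Rc=R.from_euler("xyz",s["orientation"],degrees=True)
print("fix rotvec tool",np.degrees((Rc.inv()*Rt).as_rotvec()))
E
```

```text
[ 0.55534074 -0.25377395  0.23087678] [179.20436463   0.65400547  99.95906907] [ 0.1853485   0.99230502 -0.76786936]
fix rotvec tool [ 0.7953931   0.65427912 -0.03638892]
```

View pics/w4.png

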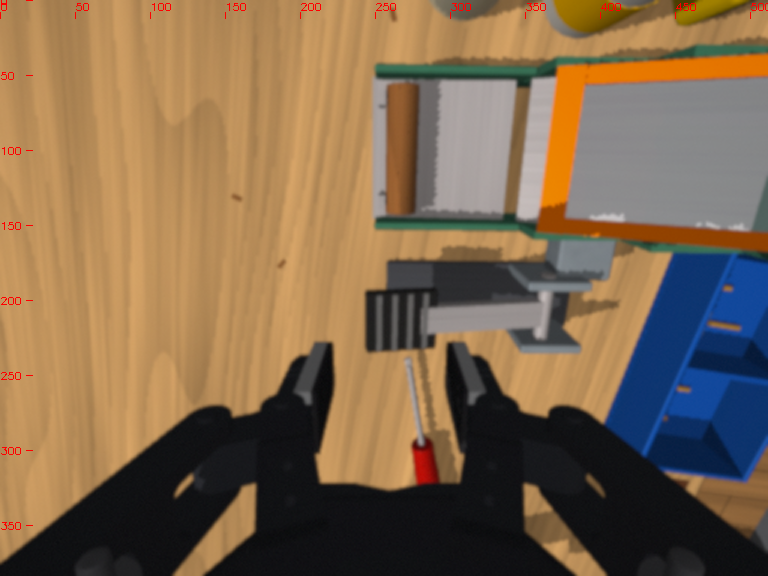

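View pics/s4.png

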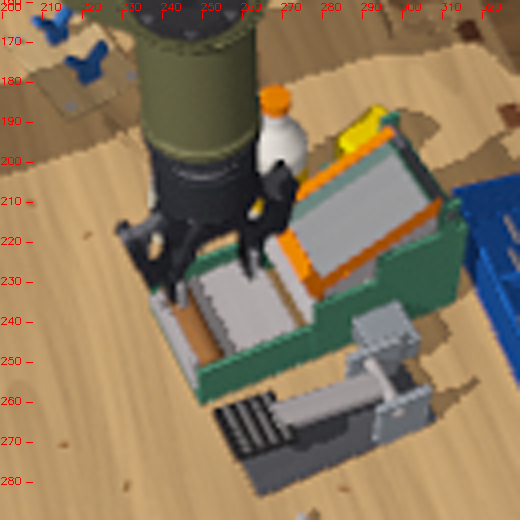

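```bash
python3 - <<'E'
import pickle
from h import *
d=pickle.load(open("d4.pkl","rb"))
crop(d["image"],235,35,335,165,4.5,"pics/w4c.png",10)
a=px2w(d,269,56,.045);b=px2w(d,267.3,142,.045)
print(a,b,(a+b)/2,np.linalg.norm(a-b),np.degrees(np.arctan2((a-b)[1],(a-b)[0])))
for u,v in [(250,43),(250,153)]: print(px2w(d,u,v,.056))
print(np.array(d["world_from_camera"]))
E
```

```text
[ 0.54566332 -0.13211888  0.045     ] [ 0.56016913 -0.22052479  0.045     ] [ 0.55291622 -0.17632184  0.045     ] 0.0895880775753907 99.31817213648587
[ 0.52466849 -0.12550561  0.056     ]
[ 0.542507   -0.23439191  0.056     ]
[[ 0.98491921 -0.15927994 -0.06755771  0.5387673 ]
 [ 0.17239813  0.93643868  0.30555113 -0.17728549]
 [ 0.01459549 -0.31259     0.94977601  0.35525816]
 [ 0.          0.          0.          1.        ]]
```

View pics/w4c.png

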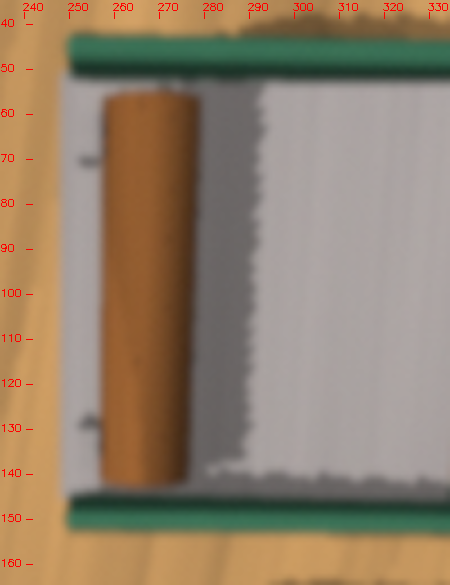

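Emit:
play_rows:
  moves:
    - [[3.5,0.5,1.0,0.8,0.6,0,1],[3.5,0.5,3,0,0,0,1],[0.5,0,4.5,0,0,0,1],[0,0,3,0,0,0,1],[0,0,0,0,0,0,1]]

```text
clock: 7.6
eef_pos: [0.5481, -0.1849, 0.1021]
orientation: [-179.3, 0.0, 99.4]
ft_force: [0.5, 0.4, 1.1]
width: 0.0857
```

```bash
cat > st.py <<'E'
from cell import manip, eyes
from h import *
import sys
def go(p,yaw,v=True):
    s=manip.observe(); Rc=R.from_euler("xyz",s["orientation"],degrees=True)
    Rt=R.from_euler("xyz",[180,0,yaw],degrees=True)
    print("pos",np.round(s["eef_pos"],4),"ori",np.round(s["orientation"],2),"F",np.round(s["ft_force"],1),"w",round(s["width"],4),"t",s["clock"])
    print("tool shift cm",np.round(100*Rc.inv().apply(np.array(p)-s["eef_pos"]),2),"rot",np.round(np.degrees((Rc.inv()*Rt).as_rotvec()),2))
E
python3 - <<'E'
from st import *
go([.552,-.1763,.054],100)
d=eyes.get_image("wrist"); crop(d["image"],100,30,420,384,1.6,"pics/w5.png",50)
E
```

```text
pos [ 0.5481 -0.1849  0.1021] ori [-1.793e+02  1.000e-02  9.940e+01] F [0.5 0.4 1.1] w 0.0857 t 7.6
tool shift cm [0.79 0.59 4.8 ] rot [-0.7   0.01 -0.6 ]
```

View pics/w5.png

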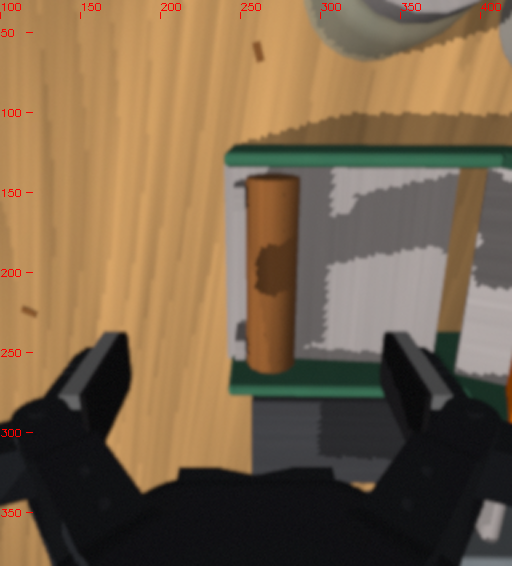

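Emit:
play_rows:
  moves:
    - [[0.8,0.6,1.5,-0.7,0,-0.6,1],[0,0,1.5,0,0,0,1],[0,0,1.2,0,0,0,1],[0,0,0,0,0,0,1]]

```text
clock: 8.05
eef_pos: [0.5559, -0.181, 0.0634]
orientation: [179.7, 0.3, 99.7]
ft_force: [-0.7, -0.1, 0.6]
width: 0.0853
```

```bash
python3 - <<'E'
from st import *
go([.552,-.1763,.054],100)
E
```

```text
pos [ 0.5559 -0.181   0.0634] ori [179.71   0.26  99.71] F [-0.7 -0.1  0.6] w 0.0853 t 8.05
tool shift cm [ 0.53 -0.31  0.94] rot [ 0.29  0.26 -0.28]
```

Emit:
play_rows:
  moves:
    - [[0.5,-0.3,0.7,0.3,0.2,-0.3,1],[0,0,0.1,0,0,0,0.7],[0,0,0,0,0,0,0.4],[0,0,0,0,0,0,0.25],[0,0,0,0,0,0,0.25]]
  grip_force: 25

```text
clock: 8.55
eef_pos: [0.5533, -0.1778, 0.0577]
orientation: [179.9, 0.2, 99.9]
ft_force: [-0.4, -0.8, 0.7]
width: 0.0282
```

```bash
python3 - <<'E'
from st import *
go([.552,-.1763,.054],100)
E
```

```text
pos [ 0.5533 -0.1778  0.0577] ori [179.85   0.18  99.94] F [-0.4 -0.8  0.7] w 0.0282 t 8.55
tool shift cm [ 0.17 -0.1   0.37] rot [ 0.15  0.18 -0.06]
```

Emit:
play_rows:
  moves:
    - [[0.1,-0.1,0.4,0,0,0,0.4],[0,0,0.1,0,0,0,0.35],[0,0,0,0,0,0,0.1],[0,0,0,0,0,0,0],[0,0,0,0,0,0,0]]
  grip_force: 30

```text
clock: 9.05
eef_pos: [0.5536, -0.1769, 0.0532]
orientation: [179.7, 0.2, 100.0]
ft_force: [0.6, 0.1, 0.5]
width: 0.0229
```

Emit:
play_rows:
  moves:
    - [[0,0,0,0,0,0,0],[0,0,0,0,0,0,0]]

```text
clock: 9.25
eef_pos: [0.5536, -0.1768, 0.0532]
orientation: [179.7, 0.2, 100.0]
ft_force: [0.8, 0.7, -0.9]
width: 0.0225
```

```bash
python3 - <<'E'
from st import *
go([.552,-.1763,.053],100)
E
```

```text
pos [ 0.5536 -0.1768  0.0532] ori [179.67   0.23  99.96] F [ 0.8  0.7 -0.9] w 0.0225 t 9.25
tool shift cm [ 0.08 -0.15  0.02] rot [ 0.33  0.23 -0.04]
```

Emit:
play_rows:
  moves:
    - [[0,0,-1.0,0,0,0,0],[0,0,-2,0,0,0,0],[0,0,-4,0,0,0,0],[0,0,-4.5,0,0,0,0],[0,0,-3,0,0,0,0]]

```text
clock: 9.75
eef_pos: [0.5487, -0.1756, 0.2]
orientation: [-179.7, -0.1, 100.0]
ft_force: [0.4, -0.1, 0.1]
width: 0.0228
```

```bash
python3 - <<'E'
from st import *
import pickle
go([.552,-.1763,.2],100)
d=eyes.get_image("wrist");pickle.dump(d,open("d6.pkl","wb")); crop(d["image"],100,30,420,384,1.6,"pics/w6.png",50)
d=eyes.get_image("side");crop(d["image"],200,110,340,270,3.7,"pics/s6.png",20)
E
```

```text
pos [ 0.5487 -0.1756  0.2   ] ori [-1.7965e+02 -1.0000e-01  1.0000e+02] F [ 0.4 -0.1  0.1] w 0.0228 t 9.75
tool shift cm [-0.13  0.31  0.  ] rot [-0.35 -0.1  -0.  ]
```

View pics/w6.png

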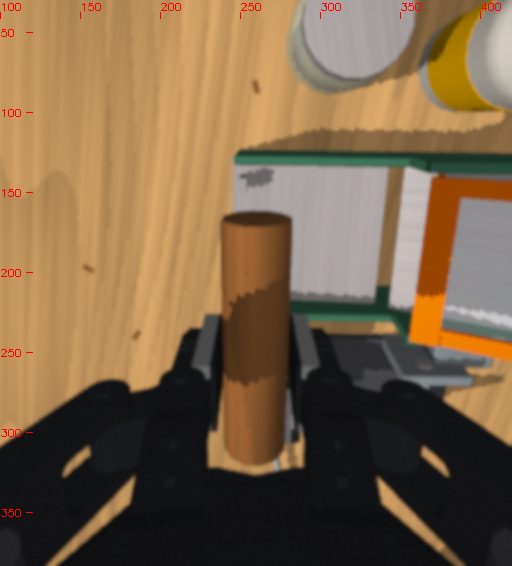

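View pics/s6.png

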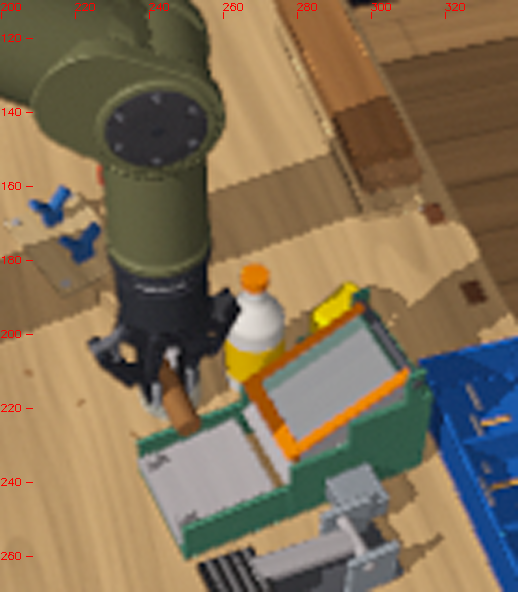

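Emit:
play_rows:
  moves:
    - [[4.4,0.3,-2,0,0,-3,0],[4.6,0.3,-2,0,0,-4,0],[4.6,0.3,-1,0,0,0,0],[4.6,0.3,0,0,0,0,0],[4.6,0.3,0,0,0,0,0]]

```text
clock: 10.35
eef_pos: [0.5041, 0.0456, 0.2529]
orientation: [-179.8, 0.3, 106.4]
ft_force: [1.7, -0.2, 0.2]
width: 0.0224
```

Emit:
play_rows:
  moves:
    - [[1.5,0,0,0,0,0,0],[0,0,0,0,0,0,0]]

```text
clock: 10.55
eef_pos: [0.4965, 0.0678, 0.2533]
orientation: [-179.7, 0.1, 107.0]
ft_force: [-0.2, -1.5, 0.5]
width: 0.023
```

```bash
python3 - <<'E'
from st import *
import pickle
go([.52,.09,.25],107)
d=eyes.get_image("wrist");pickle.dump(d,open("d7.pkl","wb")); crop(d["image"],50,0,450,384,1.5,"pics/w7.png",50)
d=eyes.get_image("side");pickle.dump(d,open("d7s.pkl","wb"));crop(d["image"],180,110,290,220,5,"pics/s7.png",10)
E
```

```text
pos [0.4965 0.0678 0.2533] ori [-1.7970e+02  1.1000e-01  1.0702e+02] F [-0.2 -1.5  0.5] w 0.023 t 10.55
tool shift cm [1.43 2.9  0.31] rot [-0.3   0.11  0.02]
```

View pics/w7.png

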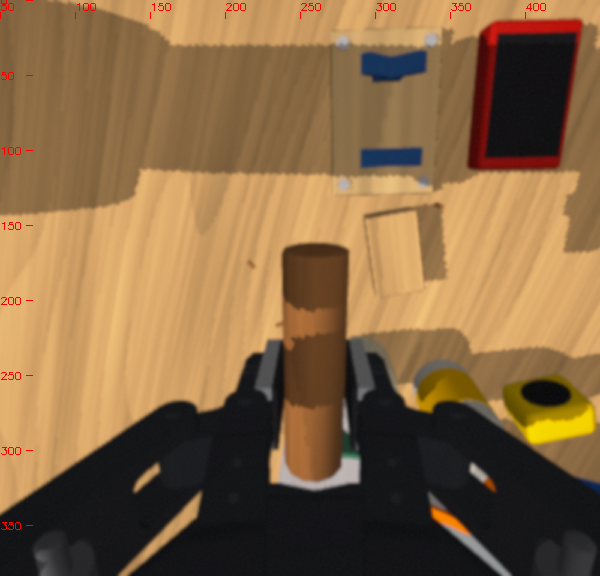

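View pics/s7.png

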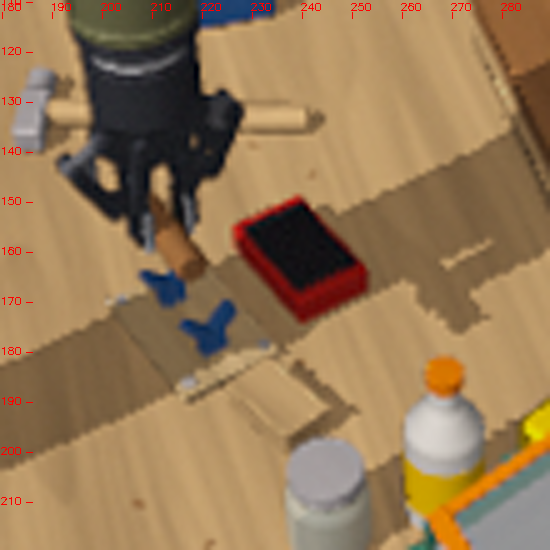

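```bash
python3 - <<'E'
from h import *
import pickle
d=pickle.load(open("d7.pkl","rb")); crop(d["image"],260,5,350,140,4.4,"pics/w7c.png",10)
E
```

```text
(no output)
```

View pics/w7c.png

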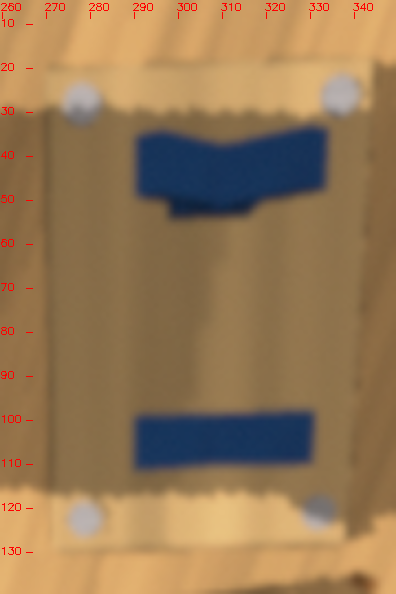

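```bash
python3 - <<'E'
from h import *
import pickle
d=pickle.load(open("d7.pkl","rb"))
def P(u,v,z): return px2w(d,u,v,z)[:2]
n=[P(290,99,.053),P(331,98,.053),P(330.5,110,.053),P(290,111,.053)]
fr=[P(290.5,35,.053),P(333,33,.053),P(333,47.5,.053),P(290.5,49,.053)]
N=np.mean(n,0);Fm=np.mean(fr,0);print("near",N,"far",Fm,"mid",(N+Fm)/2,np.linalg.norm(N-Fm),np.degrees(np.arctan2(*(Fm-N)[::-1])))
print("V width",np.linalg.norm(n[0]-n[1]),np.linalg.norm(n[1]-n[2]),np.linalg.norm(fr[0]-fr[1]),np.linalg.norm(fr[1]-fr[2]))
b=[P(270,21,.012),P(343,19,.012),P(337,128,.012),P(271.5,131,.012)]
print("base",np.mean(b,0),[np.linalg.norm(b[i]-b[i-1]) for i in range(4)],[np.degrees(np.arctan2(*(b[i]-b[i-1])[::-1])) for i in range(4)])
sc=[P(277.5,27.5,.012),P(335.5,26,.012),P(331,121,.012),P(278.5,123,.012)];print("screws",np.mean(sc,0),np.degrees(np.arctan2(*(sc[0]-sc[3])[::-1])),np.degrees(np.arctan2(*(sc[1]-sc[2])[::-1])))
g=P(309,37.5,.035);print("notch",g)
# dowel in hand centre
d6=d
E
```

```text
near [0.52871562 0.15587466] far [0.50745337 0.21770895] mid [0.51808449 0.1867918 ] 0.06538779114728335 108.97596436714603
V width 0.046908723489951835 0.013210868933684 0.045460676239420815 0.014017753505184884
base [0.518393   0.18602487] [np.float64(0.1289961681245138), np.float64(0.08677693168455436), np.float64(0.1270285817435587), np.float64(0.08727712636678124)] [np.float64(108.55503157014694), np.float64(18.288859550029244), np.float64(-71.22526700620797), np.float64(-160.4172626835331)]
screws [0.51829672 0.18738951] 108.82813757388924 108.81436290468332
notch [0.5050919  0.22453595]
```

```bash
python3 - <<'E'
from st import *
import pickle
d=pickle.load(open("d7.pkl","rb"))
s=manip.observe();Rc=R.from_euler("xyz",s["orientation"],degrees=True).as_matrix();p=s["eef_pos"]
img=cv2.resize(d["image"],None,fx=2,fy=2,interpolation=cv2.INTER_CUBIC)
for sx in (-1,1):
  pts=[]
  for a in np.linspace(0,2*np.pi,60):
    q=p+Rc@np.array([.0005+sx*.045,.012*np.cos(a),.010+.012*np.sin(a)])
    pts.append(w2px(d,q)*2+.5)
  cv2.polylines(img,[np.int32(pts)],True,(255,255,0),1)
cv2.imwrite("pics/ov.png",img[180:768,260:760])
go([.5183,.1868,.12],108.8)
E
```

```text
pos [0.4975 0.0651 0.2531] ori [-1.7970e+02  1.7000e-01  1.0681e+02] F [-0.4 -0.2  0.2] w 0.0226 t 10.65
tool shift cm [11.08  5.58 13.25] rot [-0.3   0.16 -1.99]
```

View pics/ov.png

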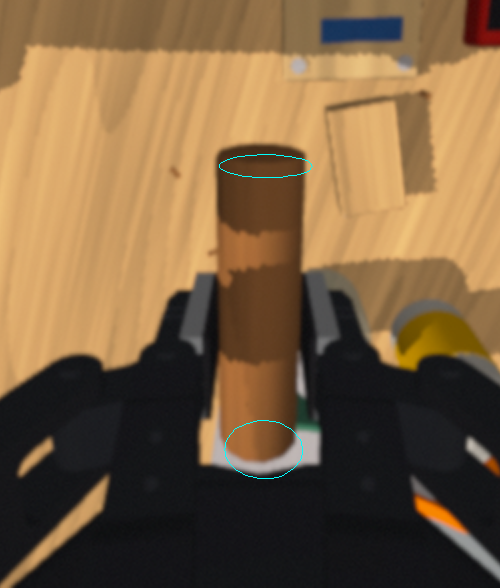

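Emit:
play_rows:
  moves:
    - [[3.8,2,2,0,0,-1,0],[3.8,2,3.5,0,0,-1,0],[3,1.5,4,0,0,0,0],[0,0,3,0,0,0,0],[0,0,0,0,0,0,0]]

```text
clock: 11.15
eef_pos: [0.5248, 0.172, 0.1236]
orientation: [-179.8, 0.6, 107.7]
ft_force: [0.2, -1.0, 0.6]
width: 0.0228
```

```bash
python3 - <<'E'
from st import *
import pickle
go([.5183,.1868,.0635],108.8)
d=eyes.get_image("wrist");pickle.dump(d,open("d8.pkl","wb")); crop(d["image"],130,80,400,384,1.9,"pics/w8.png",50)
d=eyes.get_image("side");crop(d["image"],170,110,270,220,5,"pics/s8.png",10)
E
```

```text
pos [0.5248 0.172  0.1236] ori [-179.83    0.56  107.72] F [ 0.2 -1.   0.6] w 0.0228 t 11.15
tool shift cm [ 1.67 -0.15  5.99] rot [-0.17  0.56 -1.08]
```

View pics/w8.png

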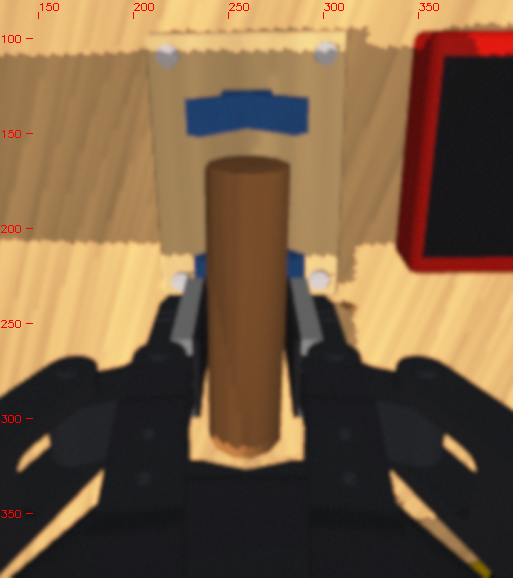

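View pics/s8.png

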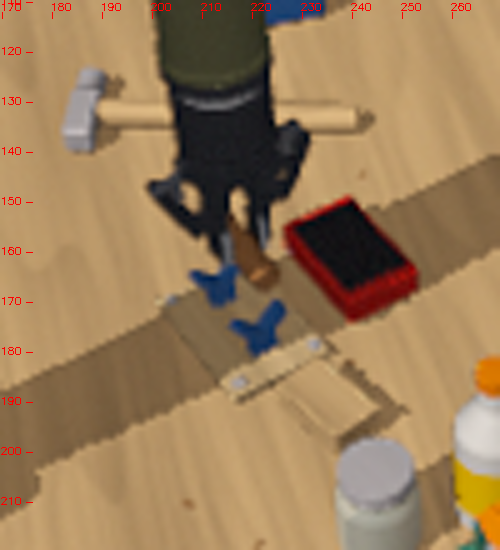

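```bash
python3 - <<'E'
from h import *
import pickle
d=pickle.load(open("d8.pkl","rb")); crop(d["image"],200,90,330,240,4,"pics/w8c.png",10)
E
```

```text
(no output)
```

View pics/w8c.png

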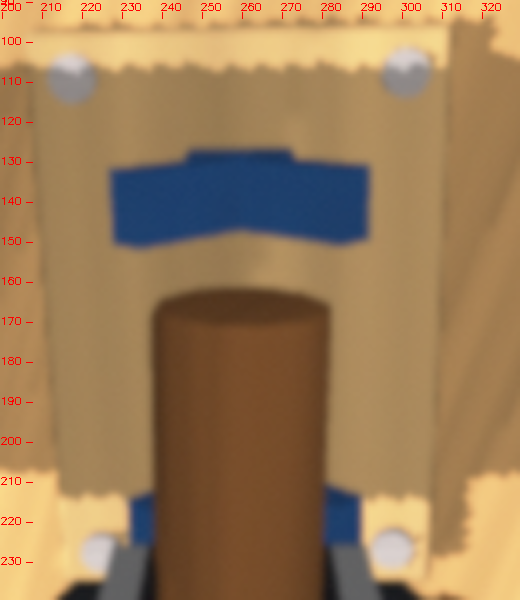

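```bash
python3 - <<'E'
from st import *
import pickle
d=pickle.load(open("d8.pkl","rb"))
P=lambda u,v,z: px2w(d,u,v,z)[:2]
Fm=np.mean([P(227,132,.053),P(291.5,131,.053),P(291.5,149.5,.053),P(228,150.5,.053)],0)
sc=[P(217,109,.012),P(300.5,108,.012),P(297,227,.012),P(224,228,.012)]
S=np.mean(sc,0); a=[np.degrees(np.arctan2(*(sc[i]-sc[j])[::-1])) for i,j in ((0,3),(1,2))]
print(Fm,S,a); t=np.radians(108.8); print("mid from V",Fm-.033*np.array([np.cos(t),np.sin(t)]))
nv=(P(231,218,.053)+P(288.5,218,.053))/2; print("near V across pt",nv,"dir",np.degrees(np.arctan2(*(Fm-nv)[::-1])))
go([.5183,.1868,.0635],108.8)
E
```

```text
[0.5081377  0.21936549] [0.51858205 0.1868757 ] [np.float64(108.38434009231479), np.float64(108.64709570825084)]
mid from V [0.51877247 0.18812607]
near V across pt [0.52679816 0.16154352] dir 107.88606664474239
pos [0.5266 0.173  0.1273] ori [179.83   0.52 107.69] F [-0.2 -0.2  0.4] w 0.0224 t 11.25
tool shift cm [ 1.63 -0.39  6.37] rot [ 0.17  0.52 -1.11]
```

Emit:
play_rows:
  moves:
    - [[1.6,-0.4,1,0.2,0.5,-0.9,0],[0,0,1.5,0,0,0,0],[0,0,1.5,0,0,0,0],[0,0,0,0,0,0,0]]

```text
clock: 11.65
eef_pos: [0.521, 0.1866, 0.0919]
orientation: [179.5, -0.0, 108.3]
ft_force: [-1.3, -0.5, -0.9]
width: 0.0226
```

```bash
python3 - <<'E'
from st import *
go([.5185,.187,.0635],108.5)
d=eyes.get_image("wrist"); crop(d["image"],130,80,400,384,1.9,"pics/w9.png",50)
go([.5185,.187,.0635],108.5)
E
```

```text
pos [0.521  0.1866 0.0919] ori [ 1.7945e+02 -2.0000e-02  1.0834e+02] F [-1.3 -0.5 -0.9] w 0.0226 t 11.65
tool shift cm [ 0.12 -0.25  2.84] rot [ 0.55 -0.02 -0.16]
pos [0.5216 0.1867 0.0928] ori [ 1.7937e+02 -2.0000e-02  1.0833e+02] F [-0.2  0.1 -0.7] w 0.0224 t 11.7
tool shift cm [ 0.13 -0.32  2.93] rot [ 0.63 -0.02 -0.17]
```

View pics/w9.png

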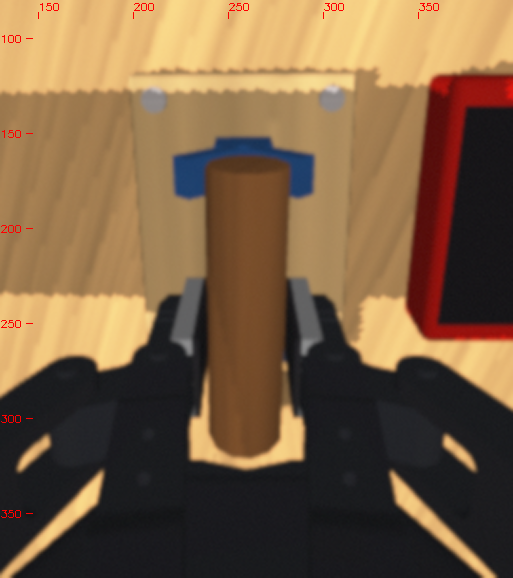

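Aligned well in picture; a 3 mm lateral correction, then descend.

Emit:
play_rows:
  moves:
    - [[0.1,-0.3,0.6,0.6,0,-0.1,0],[0,0,0.6,0,0,0,0],[0,0,0.6,0,0,0,0],[0,0,0,0,0,0,0]]

```text
clock: 12.1
eef_pos: [0.5198, 0.1871, 0.0768]
orientation: [179.7, -0.0, 108.4]
ft_force: [0.4, -0.4, -0.1]
width: 0.0225
```

```bash
python3 - <<'E'
from st import *
go([.5185,.187,.0635],108.5)
E
```

```text
pos [0.5198 0.1871 0.0768] ori [ 1.7972e+02 -3.0000e-02  1.0840e+02] F [ 0.4 -0.4 -0.1] w 0.0225 t 12.1
tool shift cm [ 0.03 -0.13  1.33] rot [ 0.28 -0.03 -0.1 ]
```

Emit:
play_rows:
  moves:
    - [[0,-0.2,0.5,0.3,0,0,0],[0,0,0.4,0,0,0,0],[0,0,0.2,0,0,0,0],[0,0,0.1,0,0,0,0]]

```text
clock: 12.5
eef_pos: [0.5189, 0.187, 0.0645]
orientation: [179.9, -0.0, 108.4]
ft_force: [0.4, -0.4, 6.2]
width: 0.0225
```

```bash
python3 - <<'E'
from st import *
go([.5185,.187,.0635],108.5)
d=eyes.get_image("wrist"); crop(d["image"],130,80,400,384,1.9,"pics/w10.png",50)
go([.5185,.187,.0635],108.5)
E
```

```text
pos [0.5189 0.187  0.0645] ori [ 1.799e+02 -4.000e-02  1.084e+02] F [ 0.4 -0.4  6.2] w 0.0225 t 12.5
tool shift cm [ 0.01 -0.04  0.1 ] rot [ 0.1  -0.04 -0.1 ]
pos [0.519  0.187  0.0645] ori [ 1.7989e+02 -3.0000e-02  1.0840e+02] F [ 1.1 -0.2  3. ] w 0.0225 t 12.55
tool shift cm [ 0.02 -0.05  0.1 ] rot [ 0.11 -0.03 -0.1 ]
```

View pics/w10.png

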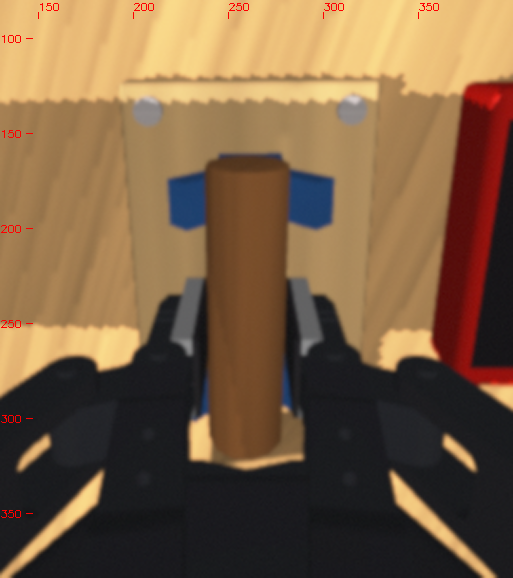

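Emit:
play_rows:
  moves:
    - [[0,0,0,0,0,0,0.3],[0,0,0,0,0,0,0.4],[0,0,0,0,0,0,0.5],[0,0,0,0,0,0,0.6],[0,0,0,0,0,0,0.7]]

```text
clock: 13.05
eef_pos: [0.5181, 0.1866, 0.0641]
orientation: [-180.0, -0.0, 108.4]
ft_force: [0.7, 0.6, 0.5]
width: 0.0596
```

```bash
python3 - <<'E'
from st import *
d=eyes.get_image("wrist"); crop(d["image"],130,80,400,384,1.9,"pics/w11.png",50)
go([.5185,.187,.0635],108.5)
E
```

```text
pos [0.5181 0.1866 0.0641] ori [-1.7999e+02 -3.0000e-02  1.0839e+02] F [ 0.3 -1.   0.2] w 0.0597 t 13.1
tool shift cm [0.02 0.05 0.06] rot [-0.01 -0.03 -0.11]
```

View pics/w11.png

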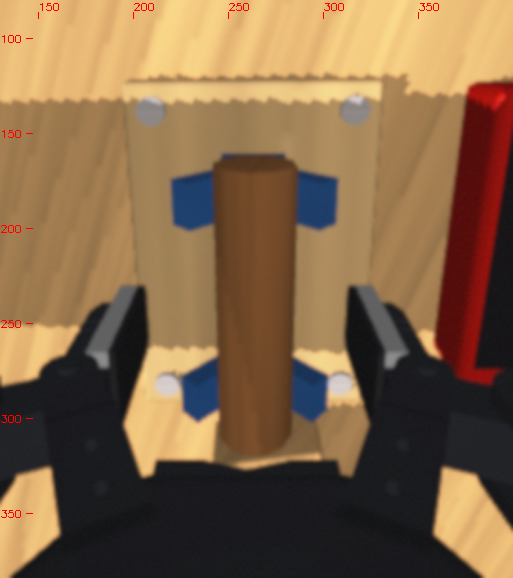

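Seated in both V rests. Retreat straight up, clear of everything.

Emit:
play_rows:
  moves:
    - [[0,0,-1,0,0,0,0.7],[0,0,-3,0,0,0,0.7],[0,0,-4.5,0,0,0,0.7],[-2,0,-4.5,0,0,0,0.7],[-3,0,-3,0,0,0,0.7]]

```text
clock: 13.6
eef_pos: [0.5302, 0.1424, 0.2277]
orientation: [-179.5, -0.2, 108.9]
ft_force: [0.7, -0.1, 0.1]
width: 0.0596
```

Emit:
play_rows:
  moves:
    - [[-3,0,-2,0,0,0,0.7],[0,0,0,0,0,0,0.7],[0,0,0,0,0,0,0.7],[0,0,0,0,0,0,0.7]]

```text
clock: 14.0
eef_pos: [0.5428, 0.1098, 0.2561]
orientation: [179.9, -0.0, 108.6]
ft_force: [-0.5, -0.0, 0.3]
width: 0.0594
```

```bash
python3 - <<'E'
from st import *
import pickle
go([.5185,.187,.0635],108.5)
d=eyes.get_image("wrist");pickle.dump(d,open("d12.pkl","wb")); crop(d["image"],190,0,330,140,5,"pics/w12.png",10)
d=eyes.get_image("side");crop(d["image"],180,110,340,290,4,"pics/s12.png",20)
E
```

```text
pos [0.5428 0.1098 0.2561] ori [ 1.7993e+02 -4.0000e-02  1.0863e+02] F [-0.5 -0.   0.3] w 0.0594 t 14.0
tool shift cm [ 8.07  0.14 19.27] rot [ 0.07 -0.04  0.13]
```

View pics/w12.png

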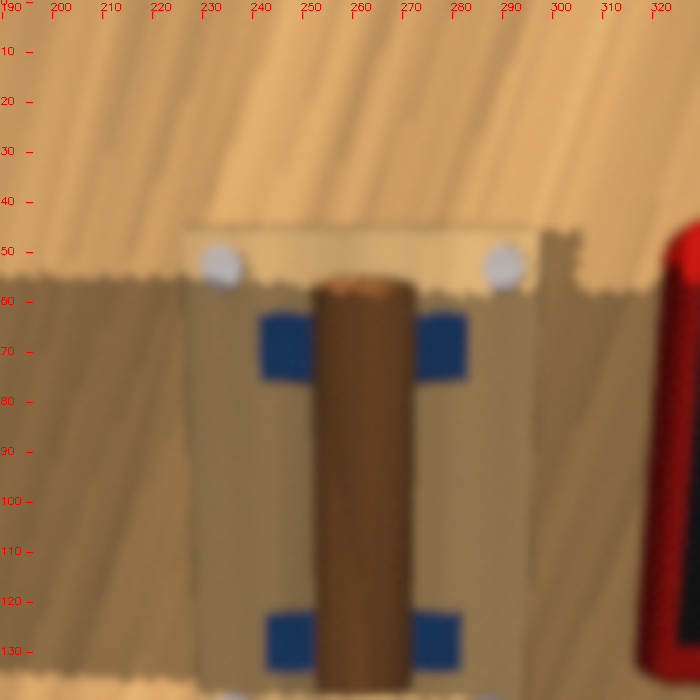

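View pics/s12.png

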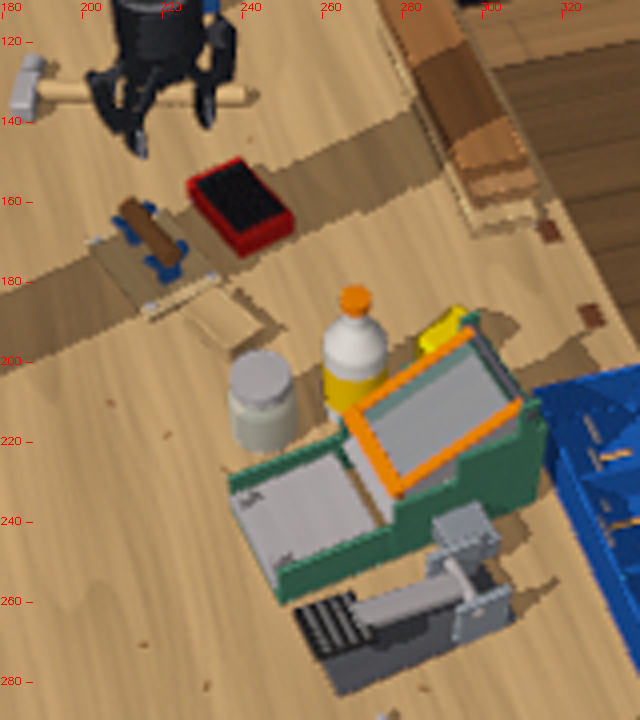

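```bash
python3 - <<'E'
from cell import manip
print(manip.finish_job())
E
```

```text
the job is handed in; nothing more can be done
None
```

The whole task was carried out and the job is handed in, at about 14 s of the 69 s allowed. It reports no verdict, so what follows rests on my own checks.

- **Pedal down:** I felt the pad at about 68 mm above the bench and pushed it down on its stop in small steps. I held it there for about 1 s, with the last readings peaking at about 20 N against the 25 N limit. The dowel rolled into the trough.
- **Lid shut:** I eased the pedal up at roughly 30 mm/s, with the finger still loaded until the top. The lid looked shut in the side camera picture afterwards.
- **Dowel placed:** I gripped it in the trough and set it down in the cradle until it touched at about 6 N, then released it and backed the gripper away.

**Last checks:**
- In the wrist picture the dowel lies in both V rests. It is about 1 mm off across, about 2 mm off along, and parallel to the grooves.
- In the side picture the lid is shut and the other things on the bench look unmoved.
- The gripper is clear, and the force reading is about zero.

**Checks that disagreed:**
- **Lid angle:** the side picture gave 0.88 ± 0.05 rad at full opening, below the 0.9 needed. The pad's travel of about 35 mm and the hard rise in force at the end say the pedal was on its stop. I pressed slightly harder after that picture but did not measure the angle again.
- **Seating height:** the dowel touched the rests with the tool 1 to 2 mm higher than I had worked out. I put this down to how it sat in the fingers. The pictures after release show it seated, but I did not measure its height.

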